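# Open the knife case past its safety catch

## Robot

A 6-joint arm with a two-finger parallel gripper is mounted at the origin on the work surface. World frame = base frame: x ahead of the robot, y to its left, z up, the work surface at z = 0. Lengths are in m, angles in rad, forces in N, time in s.
With the tool pointing down it reaches from about 0.3 to 0.775 m from the base axis. Payload 14.6 kg.
Tool frame: the origin (TCP) lies where the fingers leave the gripper's body, on its centre line; the fingertips stand 97 mm ahead of it and the grasp point (between the pads) lies 78 mm ahead of it (tip_extent is the distance from the TCP to the fingertips, in m); y points along the fingers, z is the direction in which the jaws open and shut, and the axes are right-handed (so a half turn about y gives the same grasp; the last joint's range is limited). The gripper opens to 94 mm and grips with 3 to 60 N. Pads are 16 mm wide; open, the fingers measure 119 mm over their backs; the gripper's body (75 mm by 177 mm) begins 78 mm behind the grasp point.
Start: joints at [-1.21, 0.3, 1.521, -0, 1.321, -0.067], TCP at [0.228, -0.5, 0.303] pointing down, gripper open.
Joint ranges: [-3.03, 3.03], [-0.79, 2.21], [0.23, 2.52], [-1.04, 4.18], [0, 3.07], [-2.55, 2.55]. Speed limits (rad/s): [2.22, 2.22, 2.57, 3.14, 3.14, 3.14].

## Interface

Orientations are given as a unit quaternion [x, y, z, w].
In Python, from workcell import read_state, snapshot, calibration, finish_job, tip_extent gives the robot as it stands. The module is installed in compiled form; this text tells all that it offers.
- The arm moves only by the tool carry_out, never from a script. Its argument "steps" is a list that holds one entry, the list of rows, each a list of 7 numbers: the shift along the tool's x, y, z in cm, then the turn, a rotation vector about the tool's x, y, z in degrees, then the finger opening in cm, from 0 to 9.4. A call has 1 to 20 rows; each row is the pose to reach, as a shift and turn from the pose measured when the call began, along the tool's axes at that moment; what a row does not reach only later rows make up. A row lasts 1/8 s, in which the tool goes at most 62.5 mm and 10.7 degrees, less where a joint would pass 70% of its speed; a pose out of reach is approached as far as the arm can. A call with a gripper value outside its range is refused whole. The fingers move at their own pace and stop on an object; the grip force is fixed at half the most. Time passes only in rows, so rows that repeat a pose let the fingers close. It gives the time, the measured TCP pose, the force and the opening at its end, in the units of the state.
- read_state(): the state, without advancing time (a new reading comes with each control period).
- snapshot(name): name is "scene" or "top" or "wrist"; returns (picture, depth): 420x560x3 uint8, red, green, blue; 420x560 float32, m along the optical axis (not along the pixel's ray), 0 where there is no reading.
- calibration(name): a dict with "camera_matrix" (3x3 intrinsics, pixels), "R" (3x3) and "t" (3): a world point X has camera coordinates R X + t. Camera axes: x right, y down, z forward; pixel columns grow to the right and rows downward; lengths in m; the calibration is good to about 2 mm. A picture is of the moment at which its call begins: read the wrist's pose just before it. calibration takes no time and is no camera call; for the wrist camera it gives the pose at the moment of the call.
- finish_job(): hands the job in, once; it reports no verdict.
The state is a dict: "time": time; "joints": joint angles; "qvel": joint speeds; "joint_torque": joint torques, N m; "tool_pos": TCP position; "orientation": TCP orientation; "ft_force": force on the tool from outside, world axes, zero at the start; "torque": the same for the moment, N m; "width": opening from 0.0 (shut) to 1.0 (fully open).
Only numpy, scipy, OpenCV 4.12 (cv2) and the standard library are available. Lean on these libraries where they do the work, as an engineer would, in place of code of your own. Each camera call takes 0.05 s, during which the arm holds its last target.

## Task

Open the wooden circular-knife case: turn the wing latch on its lid a full quarter turn, raise the lid a little by the grab bar until the safety catch stops it, push the catch's tab aside, and with the tab held aside lift the lid free and swing it up so that it stands well open (at least 60 degrees) by itself. Work by feel and never heave on or force either latch, never squeeze or hit the tab hard, and leave the other things on the bench where they are.

Things in the scene. Friction and masses are not known exactly. Their poses are not given: they have to be found in the camera images.
- chest: Wooden case fixed to the bench, steel fittings, 200 (x) x 300 (y) x 126 mm high with its lid shut (base 100, lid 26 mm). Origin: centre of the underside, z up. -x is its front, which faces the robot and carries a steel grab bar; the lid is hinged along the rear (+x) edge. Its keeper, inside the front, is set a little differently from case to case.
- lid (a joint): Lid hinge, rad: 0 shut, grows as the front rises, stop at 1.45. A stiff hinge (friction 1 N m, lid about 0.5 kg): the lid stays where it is left and takes about 7 N upward at the grab bar to raise. Latched it has about 1.5 mm of play. With the latch open the safety catch stops it at 0.065 to 0.16 rad, the bar having risen 15 to 39 mm. Past 0.25 rad the catch's hook is out.
- lid_hinge (a point): Middle of the hinge line: 100 mm behind the case's centre, 100 mm above the bench. The hinge line is the case's y axis. The frame turns with the lid.
- grab_bar (a point): Middle of the grab bar, on its axis: round steel bar 11 mm thick along y, 150 mm between its end posts (which run back to the lid), 42 mm in front of the lid's front face (36 mm of free space between), 242 mm from the hinge line and 13 mm above its level with the lid shut, so 113 mm above the bench. The frame turns with the lid; its axes are the case's when shut.
- latch (a joint): Primary quarter-turn wing latch, rad: 0 latched (wing points front to rear), grows clockwise seen from above, stop at 1.57. It holds the lid until it is past about 1.0: turn it past 1.3. It takes about 0.1 N m and stays where it is left. Lifting against it with over 18 N strains it.
- latch_wing (a point): Middle of the wing on the lid, 20 mm above the lid's top face (146 mm above the bench, lid shut), 45 mm behind the lid's front face, 60 mm to the case's -y side. The wing is a steel bar 42 mm long, 9 mm thick, 22 mm high, from 6 to 28 mm above the lid, along this frame's x axis; it turns with the latch about z.
- catch: Safety catch: a flat steel tab sticking 34 mm straight out of the lid's front face towards the grab bar (its end 2.5 mm short of the bar), 6 mm thick in y, 12 mm high, joined to a hook hidden behind the lid front. Origin: middle of the tab's section at the lid's front face; at rest 30 mm to +y of the grab bar's middle and 4 mm below its axis. Axes as the lid's. It slides along y only.
- catch_tab (a point): Middle of the tab's length. To release, slide it to +y against its spring (2 N, plus 0.2 N per mm); it springs back when let go. Only its last 2 mm before the end stop free the hook, and the stop comes after 4 to 23 mm, differing from case to case: push slowly until the force rises clearly above the spring's, about 9 N. Over 18 N by finger on tab, or on the hook (up or sideways), strains it.
- catch_hook (a point): The hidden hook, 22 mm behind the lid's front face, 46 mm below the tab. Until the bar is within some 9 mm of where the catch stops it, a shoulder keeps the hook from moving far enough to free the lid. With the lid pulled hard up against it, it rubs and pushes stiffly; the tab must be held aside while the lid is raised over the keeper, some 25 mm more at the bar.
- tape_roll: Bystander: brown roll of tape lying flat, 100 mm across, 48 mm high, left of the case.
- grease_jar: Bystander: white jar with black cap, 72 mm across, 85 mm high, right of the case. Origin: underside.
- bearing: Bystander: steel bearing ring lying flat, 72 mm across, 18 mm high, right of the case near its front.
- screwdriver: Bystander: screwdriver 200 mm long, lying on the bench.
- packets: Bystander: stack of flat brown-paper packets, about 150 x 170 x 64 mm.
- carton: Bystander: small cardboard carton, 130 x 160 x 100 mm.
- spare_knives: Bystander: two thin round steel knives lying flat on each other, 90 mm across, 8 mm high.

How it is judged:
By the outcome, as a careful person would: the job done as asked, in the order asked, and still so for the second after the job is handed in, with the robot touching nothing.
It also fails if it takes over 72 s, if anything falls off the work surface, if the arm or the gripper's body presses on something with over 40 N, if the wrist force passes 120 N, or if a joint passes its speed limit or range.

## Working session

There is one attempt and no reset: what is moved stays moved. The work goes in short steps, Python scripts to look and compute and a tool call to move; the robot and the scene stay as the last step left them, time stands still between calls to the robot, and variables do not carry over. Pictures are saved under pics/ and viewed, and the job is handed in when it is done.

Besides the shell and the picture viewer there is one more tool, called by a JSON object that holds its "fn" and its "kwargs", one argument or row to a line. carry_out: Moves the arm, as the interface text tells. Its arguments: {"type":"object","properties":{"steps":{"type":"array"}},"required":["steps"]}

```bash
mkdir -p pics; python3 - <<'E'
from workcell import *
import cv2
print(read_state(), tip_extent)
for n in ["scene","top"]:
    p,d=snapshot(n); cv2.imwrite(f"pics/{n}0.png",p[:,:,::-1])
    import numpy as np; np.save(f"pics/{n}0.npy",d)
    c=calibration(n); print(n,c)
E
```

```text
{'time': 0.0, 'joints': array([-1.20960204e+00,  3.00486065e-01,  1.52158398e+00,  1.46606938e-05,
        1.32066839e+00, -6.66116065e-02]), 'qvel': array([ 0.00050425, -0.00198103, -0.00010387, -0.00040554, -0.00069702,
        0.00029373]), 'joint_torque': array([-1.49367293e-03, -5.31812990e+01, -3.52732301e+01,  7.07569672e-02,
        2.44608679e-02, -8.87944020e-05]), 'tool_pos': array([ 0.22812397, -0.50030009,  0.30207682]), 'orientation': array([-0.15015465,  0.69139332, -0.69059044,  0.15004568]), 'ft_force': array([ 0.97732397, -0.42759473,  0.79937875]), 'torque': array([ 0.00925253,  0.00185264, -0.03052278]), 'width': 0.9985719974245064} 0.0972
scene {'camera_matrix': array([[387.60491165,   0.        , 282.13686769],
       [  0.        , 387.60491165, 208.71586363],
       [  0.        ,   0.        ,   1.        ]]), 'R': array([[ 0.79192325,  0.61043102,  0.01521629],
       [ 0.52999082, -0.6747637 , -0.51361823],
       [-0.3032611 ,  0.41481071, -0.8578839 ]]), 't': array([-0.41207629, -0.21912432,  1.65325092])}
top {'camera_matrix': array([[480.9827684 ,   0.        , 282.06467815],
       [  0.        , 480.9827684 , 207.14477902],
       [  0.        ,   0.        ,   1.        ]]), 'R': array([[-0.02614294, -0.9995523 ,  0.01455143],
       [-0.98783906,  0.02359934, -0.15367841],
       [ 0.15326621, -0.01839208, -0.98801377]]), 't': array([0.00940863, 0.54526435, 1.54621298])}
```

View pics/scene0.png

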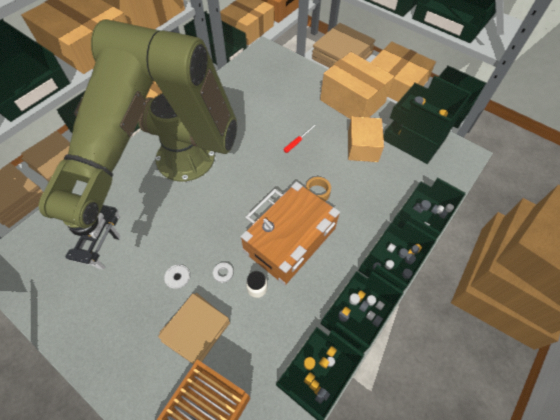

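View pics/top0.png

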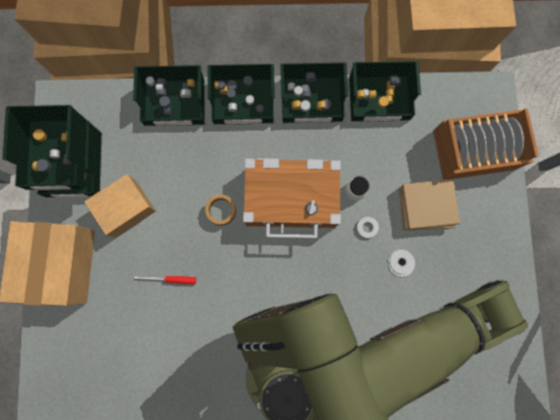

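The case is at top-view pixels (245–340, 160–226), with the bar in front at row ~232 and the wing at about (312, 208). The jar and bearing are to its right. Next I'll measure the case pose.

```bash
cat > h.py <<'E'
import numpy as np, cv2
from workcell import *
from scipy.spatial.transform import Rotation as Rr
def cloud(d,c):
    K=c["camera_matrix"];v,u=np.mgrid[:d.shape[0],:d.shape[1]]
    P=np.stack([(u-K[0,2])/K[0,0]*d,(v-K[1,2])/K[1,1]*d,d],-1)
    return (P-c["t"])@c["R"]
def ray(u,v,z,c):
    K=c["camera_matrix"];r=np.array([(u-K[0,2])/K[0,0],(v-K[1,2])/K[1,1],1])@c["R"]
    o=-c["R"].T@c["t"]; return o+r*(z-o[2])/r[2]
def proj(X,c):
    x=c["camera_matrix"]@(c["R"]@np.asarray(X,float)+c["t"]); return x[:2]/x[2]
E
python3 - <<'E'
from h import *
c=calibration("top"); d=np.load("pics/top0.npy"); W=cloud(d,c)
m=(abs(W[...,2]-.126)<.008)&(d>0); m[:140]=0;m[240:]=0;m[:,:235]=0;m[:,346:]=0
m=cv2.morphologyEx(m.astype(np.uint8),cv2.MORPH_OPEN,np.ones((5,5)))
cs,_=cv2.findContours(m,0,1); k=max(cs,key=cv2.contourArea)
P=np.array([ray(u,v,.126,c)[:2] for u,v in k[:,0]])
r=cv2.minAreaRect((P*1000).astype(np.float32)); print(r, cv2.boxPoints(r))
print("median z",np.median(W[...,2][m>0]))
im=cv2.imread("pics/top0.png")[130:260,220:370]; cv2.imwrite("pics/crop.png",cv2.resize(im,None,fx=5,fy=4.6*5/4.6,interpolation=cv2.INTER_CUBIC)[:600])
E
```

```text
((583.9254150390625, -37.09246826171875), (298.6765441894531, 202.53872680664062), 87.42170715332031) [[ 476.04068 -181.724  ]
 [ 678.3744  -190.83511]
 [ 691.8102   107.53906]
 [ 489.47644  116.65018]]
median z 0.124097983347939
```

View pics/crop.png

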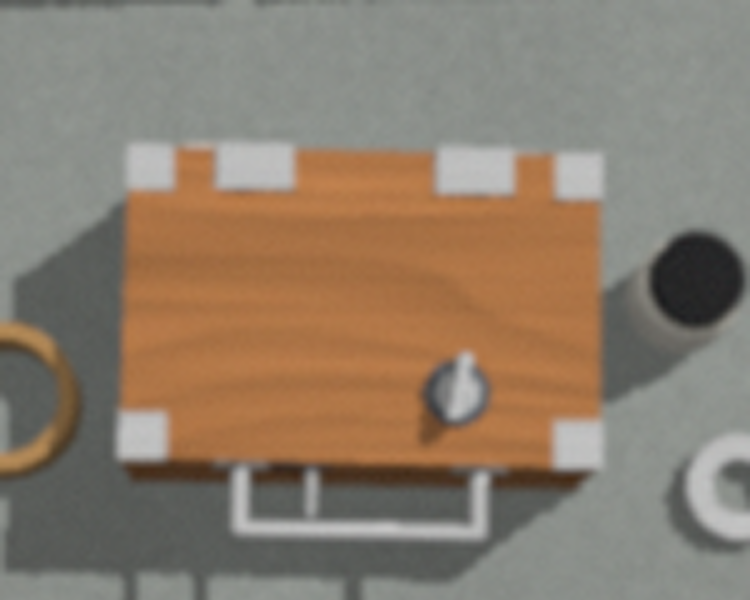

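```bash
cat >> h.py <<'E'
C=np.array([.584,-.037,0]); YAW=np.radians(-2.58)
Rc=Rr.from_euler('z',YAW)
def cw(p): return C+Rc.apply(p)
def state(): 
    s=read_state(); return s,np.array(s["tool_pos"]),Rr.from_quat(s["orientation"])
def go(pos,R=None):
    s,p,R0=state(); 
    print("shift cm",np.round(R0.inv().apply(np.asarray(pos)-p)*100,2), "rot", None if R is None else np.round((R0.inv()*R).as_rotvec(degrees=True),1))
def down(zdir): # tool y down, tool z along zdir
    z=np.array(zdir,float);y=np.array([0,0,-1.]);return Rr.from_matrix(np.stack([np.cross(y,z),y,z],1))
E
python3 - <<'E'
from h import *
s,p,R=state(); print(R.as_matrix().round(3))
c=calibration("top"); im=cv2.imread("pics/top0.png")
pts=dict(wing=(-.055,-.06,.154),wa=(-.076,-.06,.154),wb=(-.034,-.06,.154),bar=(-.142,0,.1185),b1=(-.142,.075,.1185),b2=(-.142,-.075,.1185),tab=(-.117,.03,.115))
im=im[130:260,220:370]; im=cv2.resize(im,None,fx=5,fy=5,interpolation=cv2.INTER_CUBIC)
for k,v in pts.items():
    q=proj(cw(v),c); print(k,cw(v).round(4),q.round(1)); q=(q-[220,130]+.5)*5; cv2.circle(im,tuple(int(a) for a in q),3,(255,0,255),-1)
cv2.imwrite("pics/crop2.png",im[:600])
for sg in (1,-1):
    go(np.append(cw((-.055,-.06,0))[:2],.29),down(Rc.apply([0,sg,0])))
E
```

```text
[[-0.91  -0.     0.415]
 [-0.415  0.001 -0.91 ]
 [-0.    -1.    -0.001]]
wing [ 0.5264 -0.0945  0.154 ] [312.1 207. ]
wa [ 0.5054 -0.0935  0.154 ] [312.1 213.7]
wb [ 0.5473 -0.0954  0.154 ] [312.2 200.2]
bar [ 0.4421 -0.0306  0.1185] [291.8 235.9]
b1 [0.4455 0.0443 0.1185] [267.7 235.4]
b2 [ 0.4388 -0.1055  0.1185] [315.8 236.4]
tab [ 0.4685 -0.0018  0.115 ] [282.3 227.9]
shift cm [-43.97   1.24 -24.55] rot [ 0.000e+00 -1.529e+02 -1.000e-01]
shift cm [-43.97   1.24 -24.55] rot [ 0.1 27.1  0. ]
```

View pics/crop2.png

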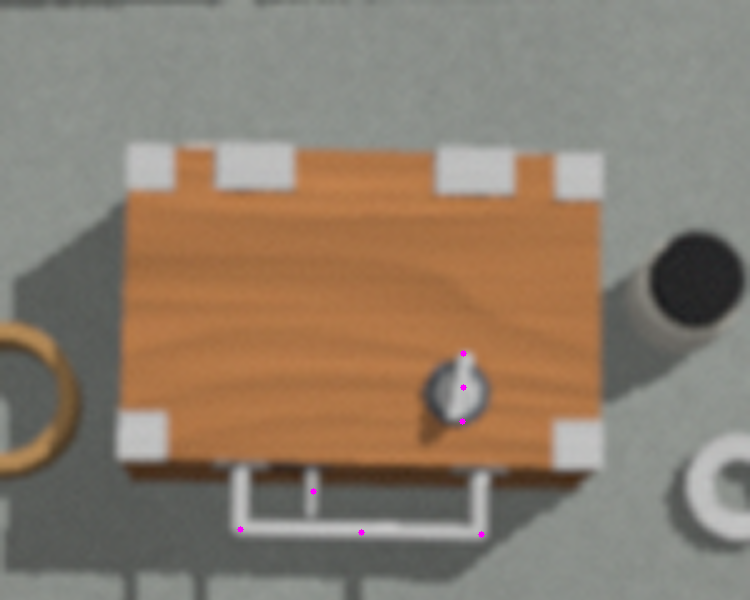

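The projected points match the image within about 1 mm. I'll hover over the wing with the yaw variant that keeps joint 6 near its middle.

{"fn": "carry_out", "kwargs": {
  "steps": [
    [[-44.0,1.2,-24.5,0,-153,0,6],[-44.0,1.2,-24.5,0,-153,0,6],[-44.0,1.2,-24.5,0,-153,0,6],[-44.0,1.2,-24.5,0,-153,0,6],[-44.0,1.2,-24.5,0,-153,0,6],[-44.0,1.2,-24.5,0,-153,0,6],[-44.0,1.2,-24.5,0,-153,0,6],[-44.0,1.2,-24.5,0,-153,0,6],[-44.0,1.2,-24.5,0,-153,0,6],[-44.0,1.2,-24.5,0,-153,0,6],[-44.0,1.2,-24.5,0,-153,0,6],[-44.0,1.2,-24.5,0,-153,0,6],[-44.0,1.2,-24.5,0,-153,0,6],[-44.0,1.2,-24.5,0,-153,0,6],[-44.0,1.2,-24.5,0,-153,0,6],[-44.0,1.2,-24.5,0,-153,0,6],[-44.0,1.2,-24.5,0,-153,0,6]]
  ]
}}

```text
time: 2.22
tool_pos: [0.5268, -0.0948, 0.2903]
orientation: [-0.707, 0.016, -0.016, 0.707]
ft_force: [-0.2, -0.6, 0.7]
width: 0.636
```

```bash
python3 - <<'E'
from h import *
s,p,R=state(); print(s["joints"].round(3),p.round(4),R.as_matrix().round(3),s["ft_force"].round(2),s["width"],s["time"])
c=calibration("wrist"); im,d=snapshot("wrist"); im=np.ascontiguousarray(im[:,:,::-1]); np.save("pics/w1.npy",d)
for v in [(-.055,-.06,.154),(-.076,-.06,.154),(-.034,-.06,.154),(-.142,0,.1185),(-.142,.03,.1185)]:
    q=proj(cw(v),c);print(q.round(1)); cv2.circle(im,tuple(int(a) for a in q),2,(255,0,255),-1)
cv2.imwrite("pics/w1.png",im)
go(np.append(cw((-.055,-.06,0))[:2],.232),down(Rc.apply([0,1,0])))
E
```

```text
[-2.470e-01  2.780e-01  1.579e+00  1.000e-03  1.286e+00 -1.773e+00] [ 0.5268 -0.0948  0.2903] [[ 0.999 -0.001  0.045]
 [-0.045  0.001  0.999]
 [-0.001 -1.     0.001]] [-0.24 -0.63  0.73] 0.6363376322274185 2.225
[282.1 231.5]
[282.2 202. ]
[282.  259.8]
[363.2 104.7]
[403.8 104.7]
shift cm [-0.04  5.83  0.03] rot [-0.1  0.  -0. ]
```

View pics/w1.png

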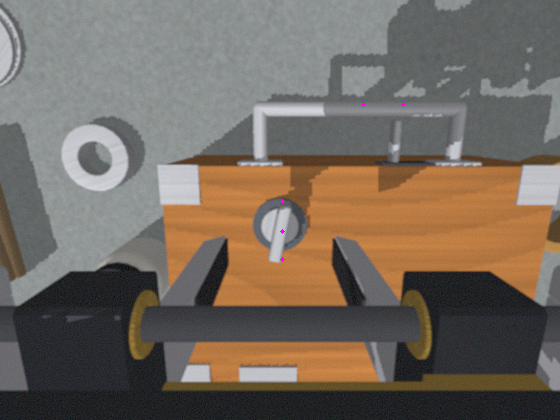

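The wing shows from (285,207) to (275,262), already about 10° clockwise. The bar is at row 105 and the tab at (395,130). I'll align to the wing, descend and grip it.

{"fn": "carry_out", "kwargs": {
  "steps": [
    [[-0.1,3,-0.1,0,10,0,4.5],[-0.1,5.6,-0.1,0,10,0,4.0],[-0.1,5.6,-0.1,0,10,0,3],[-0.1,5.6,-0.1,0,10,0,0.5],[-0.1,5.6,-0.1,0,10,0,0.5],[-0.1,5.6,-0.1,0,10,0,0.5],[-0.1,5.6,-0.1,0,10,0,0.5]]
  ]
}}

```text
time: 3.15
tool_pos: [0.5262, -0.0948, 0.2355]
orientation: [-0.702, 0.077, -0.078, 0.704]
ft_force: [2.4, 8.2, 3.9]
width: 0.092
```

```bash
python3 - <<'E'
from h import *
s,p,R=state(); print(p.round(4),R.as_matrix().round(3),s["ft_force"].round(2),s["torque"].round(3),s["width"],s["time"])
im,d=snapshot("wrist"); cv2.imwrite("pics/w2.png",im[:,:,::-1])
E
```

```text
[ 0.5262 -0.0948  0.2355] [[ 0.976  0.002  0.217]
 [-0.217  0.003  0.976]
 [ 0.001 -1.     0.003]] [2.37 8.2  3.87] [ 1.772 -0.408 -0.007] 0.09226901539689632 3.15
```

View pics/w2.png

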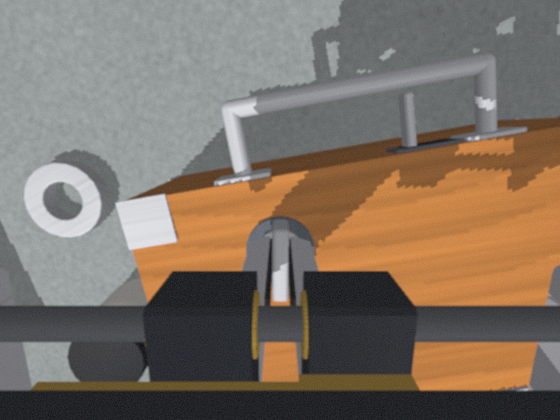

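The wing is gripped (8.7 mm opening), so I'll turn it clockwise.

{"fn": "carry_out", "kwargs": {
  "steps": [
    [[0,0,0,0,8,0,0.5],[0,0,0,0,16,0,0.5],[0,0,0,0,24,0,0.5],[0,0,0,0,32,0,0.5],[0,0,0,0,40,0,0.5],[0,0,0,0,48,0,0.5],[0,0,0,0,56,0,0.5],[0,0,0,0,63,0,0.5],[0,0,0,0,63,0,0.5]]
  ]
}}

```text
time: 4.32
tool_pos: [0.5276, -0.093, 0.2356]
orientation: [-0.556, 0.433, -0.434, 0.562]
ft_force: [17.8, 13.9, -11.4]
width: 0.092
```

```bash
python3 - <<'E'
from h import *
s,p,R=state(); print(p.round(4),R.as_matrix().round(3),s["ft_force"].round(2),s["torque"].round(3),s["width"],s["time"])
print((Rc.inv()*R).as_matrix().round(3), np.degrees(np.arctan2(*( (Rc.inv()*R).as_matrix()[:2,2]))))
go(p,down(Rc.apply([1,0,0])))
E
```

```text
[ 0.5276 -0.093   0.2356] [[ 0.249  0.006  0.969]
 [-0.969  0.006  0.249]
 [-0.004 -1.     0.008]] [ 17.79  13.86 -11.4 ] [ 2.712 -3.451  0.017] 0.09164613481678337 4.325
[[ 0.292  0.006  0.956]
 [-0.956  0.006  0.292]
 [-0.004 -1.     0.008]] 73.01535022801514
shift cm [0. 0. 0.] rot [-0.4 17.  -0.3]
```

{"fn": "carry_out", "kwargs": {
  "steps": [
    [[0,0,0.05,0,0,0,0.5],[0,0,0.05,-0.2,5,0,0.5],[0,0,0.05,-0.3,9,0,0.5],[0,0,0.05,-0.4,13,-0.3,0.5],[0,0,0.05,-0.4,13,-0.3,0.5]]
  ]
}}

```text
time: 4.95
tool_pos: [0.5288, -0.0923, 0.2356]
orientation: [-0.505, 0.494, -0.494, 0.507]
ft_force: [10.4, 5.1, -9.5]
width: 0.095
```

```bash
python3 - <<'E'
from h import *
s,p,R=state(); print(p.round(4),s["ft_force"].round(2),s["torque"].round(3),s["width"],s["time"])
print( np.degrees(np.arctan2(*( (Rc.inv()*R).as_matrix()[:2,2]))))
go(p,down(Rc.apply([1,0,0])))
E
```

```text
[ 0.5288 -0.0923  0.2356] [10.37  5.08 -9.48] [ 1.032 -1.969 -0.034] 0.09528368616069578 4.95
86.06053365982078
shift cm [0. 0. 0.] rot [-0.1  3.9 -0. ]
```

{"fn": "carry_out", "kwargs": {
  "steps": [
    [[0,0,0,0,0,0,3],[0,0,0,0,0,0,4],[0,-2,0,0,0,0,4],[0,-6,0,0,0,0,4],[0,-7,0,0,0,0,4],[0,-7,0,0,0,0,4]]
  ]
}}

```text
time: 5.7
tool_pos: [0.5286, -0.0924, 0.3057]
orientation: [-0.505, 0.493, -0.495, 0.507]
ft_force: [-0.3, -0.2, -0.5]
width: 0.424
```

```bash
python3 - <<'E'
from h import *
s,p,R=state(); print(p.round(4),s["ft_force"].round(2),s["width"],s["time"])
im,d=snapshot("wrist"); cv2.imwrite("pics/w3.png",im[:,:,::-1])
c=calibration("wrist");np.savez("pics/w3",d=d,**c)
for v in [(-.055,-.06,.154),(-.142,0,.113),(-.142,.075,.113),(-.117,.03,.115)]: print(proj(cw(v),c).round(1))
E
```

```text
[ 0.5286 -0.0924  0.3057] [-0.29 -0.22 -0.45] 0.42445611083803364 5.7
[277.5 226.3]
[175.9 134.4]
[175.5  33.3]
[206.9  97.6]
```

View pics/w3.png

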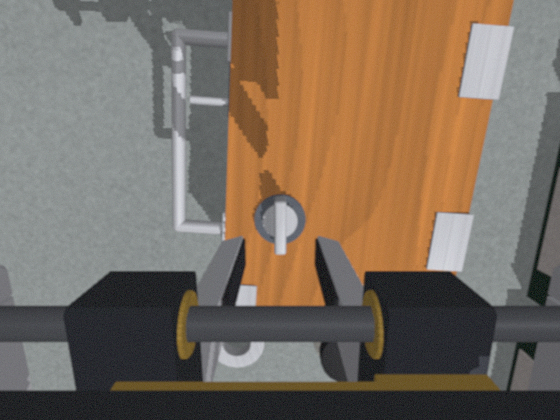

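The wing now lies along the case's y axis, at (280,225). Next I'll move over the bar, just to the -y side of the tab.

```bash
sed -i 's/C=np.array(\[.584,/C=np.array([.5858,/' h.py; python3 - <<'E'
from h import *
go(np.append(cw((-.142,.008,0))[:2],.305),down(Rc.apply([1,0,0])))
print(cw((-.142,.008,0)))
E
```

```text
shift cm [-7.17 -0.02 -8.24] rot [-0.1  3.9 -0. ]
[ 0.44430405 -0.02261608  0.        ]
```

{"fn": "carry_out", "kwargs": {
  "steps": [
    [[-7.2,0,-8.2,0,4,0,2.8],[-7.2,0,-8.2,0,4,0,2.8],[-7.2,0,-8.2,0,4,0,2.8],[-7.2,5,-8.2,0,4,0,2.6],[-7.2,8,-8.2,0,4,0,2.6],[-7.2,8,-8.2,0,4,0,2.6]]
  ]
}}

```text
time: 6.5
tool_pos: [0.4444, -0.0226, 0.2227]
orientation: [-0.489, 0.513, -0.51, 0.488]
ft_force: [0.5, -0.3, 1.0]
width: 0.274
```

```bash
python3 - <<'E'
from h import *
s,p,R=state(); print(p.round(4),s["joints"].round(2),s["ft_force"].round(2),s["width"],s["time"])
im,d=snapshot("wrist"); cv2.imwrite("pics/w4.png",im[:,:,::-1])
im,d=snapshot("scene"); cv2.imwrite("pics/s4.png",cv2.resize(im[150:300,180:380,::-1],None,fx=4,fy=4))
go(np.append(cw((-.142,.008,0))[:2],.187),down(Rc.apply([1,0,0])))
E
```

```text
[ 0.4444 -0.0226  0.2227] [-0.13  0.16  1.9   0.    1.09 -0.09] [ 0.48 -0.26  0.97] 0.2739750735731907 6.5
shift cm [ 0.01  3.83 -0.11] rot [-0.1 -0.1 -0. ]
```

View pics/w4.png

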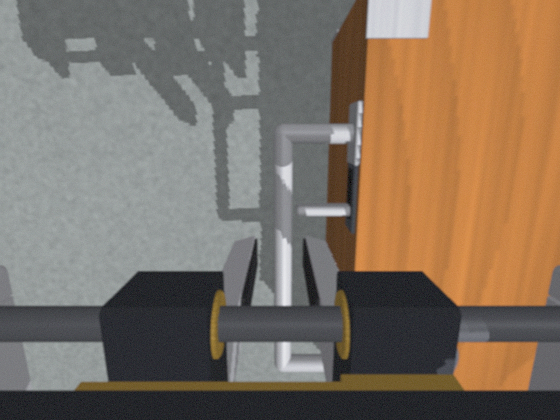

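View pics/s4.png

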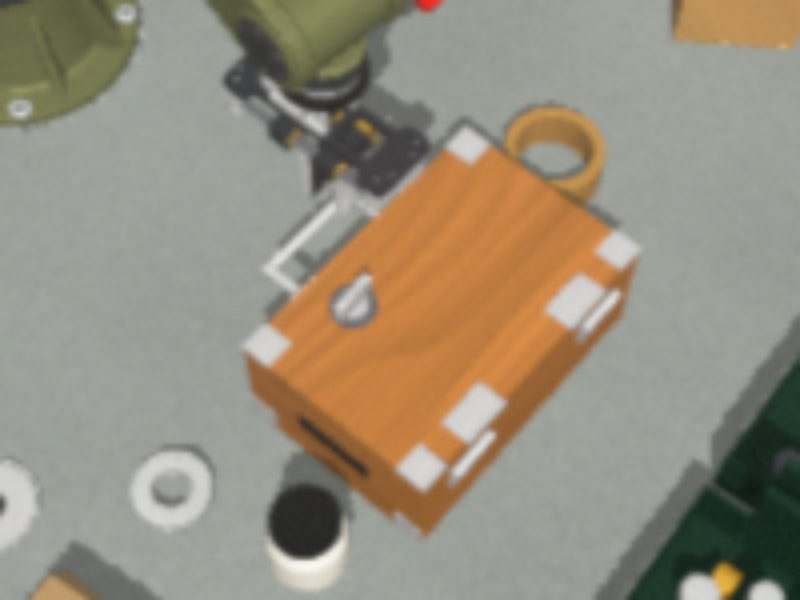

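The bar is centred between the open fingers and the tab is ahead, at (325,210). I'll descend and grip.

{"fn": "carry_out", "kwargs": {
  "steps": [
    [[0,2,0,0,0,0,2.4],[0,3.7,0,0,0,0,2.4],[0,3.7,0,0,0,0,1.6],[0,3.7,0,0,0,0,0.6],[0,3.7,0,0,0,0,0.6],[0,3.7,0,0,0,0,0.6]]
  ]
}}

```text
time: 7.35
tool_pos: [0.4454, -0.0227, 0.1894]
orientation: [0.488, -0.511, 0.512, -0.489]
ft_force: [-5.2, -1.8, 2.9]
width: 0.107
```

```bash
cat > st.py <<'E'
from h import *
s,p,R=state(); print("t",round(s["time"],2),"pos",p.round(4),"F",s["ft_force"].round(2),"T",s["torque"].round(2),"w mm",round(s["width"]*94,1))
q=Rc.inv().apply(p-C); print("case TCP",q.round(4))
E
python3 st.py
```

```text
t 7.35 pos [ 0.4454 -0.0227  0.1894] F [-5.16 -1.78  2.87] T [-0.1   0.87  0.03] w mm 10.1
case TCP [-0.1409  0.008   0.1894]
```

{"fn": "carry_out", "kwargs": {
  "steps": [
    [[0,-0.2,0.01,0,0,0,0.6],[0,-0.4,0.02,0,0,0,0.6],[0,-0.6,0.04,0,0,0,0.6],[0,-0.8,0.06,0,0,0,0.6]]
  ]
}}

```text
time: 7.85
tool_pos: [0.4459, -0.0227, 0.1975]
orientation: [0.488, -0.511, 0.512, -0.489]
ft_force: [0.2, -0.5, -8.1]
width: 0.104
```

```bash
python3 st.py
```

```text
t 7.85 pos [ 0.4459 -0.0227  0.1975] F [ 0.21 -0.53 -8.12] T [-0.09  0.11  0.07] w mm 9.7
case TCP [-0.1404  0.008   0.1975]
```

{"fn": "carry_out", "kwargs": {
  "steps": [
    [[0,-0.15,0.02,0,0,0,0.6],[0,-0.3,0.04,0,0,0,0.6],[0,-0.4,0.05,0,0,0,0.6]]
  ]
}}

```text
time: 8.22
tool_pos: [0.4463, -0.0227, 0.2015]
orientation: [0.488, -0.511, 0.512, -0.489]
ft_force: [-0.5, -0.6, -8.4]
width: 0.104
```

```bash
python3 st.py; python3 - <<'E'
from h import *
im,d=snapshot("wrist"); cv2.imwrite("pics/w5.png",im[:,:,::-1])
E
```

```text
t 8.22 pos [ 0.4463 -0.0227  0.2015] F [-0.47 -0.56 -8.44] T [-0.18  0.32 -0.07] w mm 9.8
case TCP [-0.14    0.008   0.2015]
```

View pics/w5.png

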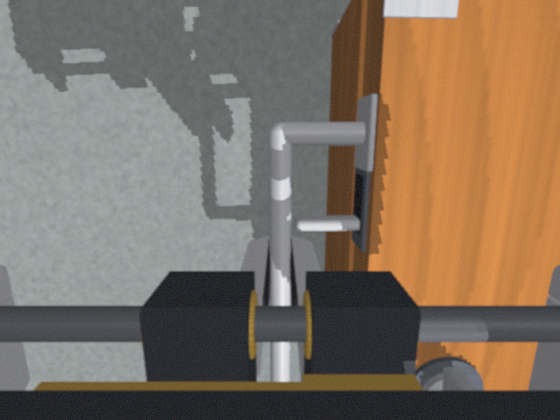

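The force is steady at about 8 N, so the lid is rising with the bar held. I'll continue in small steps.

{"fn": "carry_out", "kwargs": {
  "steps": [
    [[0,-0.1,0.01,0,0,0,0.6],[0,-0.2,0.03,0,0,0,0.6],[0,-0.3,0.04,0,0,0,0.6]]
  ]
}}

```text
time: 8.65
tool_pos: [0.4467, -0.0227, 0.2046]
orientation: [0.488, -0.511, 0.512, -0.489]
ft_force: [-1.2, -0.3, -7.4]
width: 0.107
```

{"fn": "carry_out", "kwargs": {
  "steps": [
    [[0,-0.1,0.01,0,0,0,0.6],[0,-0.2,0.03,0,0,0,0.6]]
  ]
}}

```text
time: 8.9
tool_pos: [0.447, -0.0228, 0.2066]
orientation: [0.488, -0.511, 0.511, -0.489]
ft_force: [-1.1, -0.6, -7.9]
width: 0.109
```

{"fn": "carry_out", "kwargs": {
  "steps": [
    [[0,-0.1,0.01,0,0,0,0.6],[0,-0.2,0.03,0,0,0,0.6]]
  ]
}}

```text
time: 9.15
tool_pos: [0.4472, -0.0228, 0.2087]
orientation: [-0.488, 0.511, -0.511, 0.489]
ft_force: [-1.8, -0.6, -7.9]
width: 0.107
```

{"fn": "carry_out", "kwargs": {
  "steps": [
    [[0,-0.1,0.02,0,0,0,0.6],[0,-0.15,0.03,0,0,0,0.6]]
  ]
}}

```text
time: 9.4
tool_pos: [0.4474, -0.0228, 0.2102]
orientation: [-0.488, 0.512, -0.511, 0.488]
ft_force: [-2.8, -1.3, -7.3]
width: 0.106
```

{"fn": "carry_out", "kwargs": {
  "steps": [
    [[0,-0.1,0.02,0,0,0,0.6],[0,-0.15,0.03,0,0,0,0.6]]
  ]
}}

```text
time: 9.65
tool_pos: [0.4477, -0.0228, 0.2117]
orientation: [-0.488, 0.512, -0.511, 0.488]
ft_force: [-2.9, -0.3, -7.9]
width: 0.108
```

{"fn": "carry_out", "kwargs": {
  "steps": [
    [[0,-0.1,0,0,0,0,0.6],[0,-0.15,0,0,0,0,0.6]]
  ]
}}

```text
time: 9.9
tool_pos: [0.4478, -0.0228, 0.2134]
orientation: [-0.488, 0.511, -0.511, 0.489]
ft_force: [0.4, -0.6, -7.2]
width: 0.106
```

{"fn": "carry_out", "kwargs": {
  "steps": [
    [[0,-0.1,0.01,0,0,0,0.6],[0,-0.15,0.02,0,0,0,0.6]]
  ]
}}

```text
time: 10.15
tool_pos: [0.4481, -0.0228, 0.215]
orientation: [0.488, -0.511, 0.511, -0.489]
ft_force: [0.1, -0.9, -7.3]
width: 0.112
```

{"fn": "carry_out", "kwargs": {
  "steps": [
    [[0,-0.1,0.01,0,0,0,0.6],[0,-0.15,0.02,0,0,0,0.6]]
  ]
}}

```text
time: 10.4
tool_pos: [0.4483, -0.0228, 0.2166]
orientation: [0.488, -0.511, 0.512, -0.489]
ft_force: [-0.9, -1.2, -7.9]
width: 0.105
```

{"fn": "carry_out", "kwargs": {
  "steps": [
    [[0,-0.1,0.01,0,0,0,0.6],[0,-0.15,0.02,0,0,0,0.6]]
  ]
}}

```text
time: 10.65
tool_pos: [0.4486, -0.0228, 0.2181]
orientation: [0.488, -0.511, 0.512, -0.489]
ft_force: [0.2, 0.6, -7.6]
width: 0.104
```

{"fn": "carry_out", "kwargs": {
  "steps": [
    [[0,-0.1,0.01,0,0,0,0.6],[0,-0.15,0.02,0,0,0,0.6]]
  ]
}}

```text
time: 10.9
tool_pos: [0.4488, -0.0228, 0.2197]
orientation: [0.488, -0.511, 0.512, -0.489]
ft_force: [1.0, -0.4, -10.4]
width: 0.105
```

{"fn": "carry_out", "kwargs": {
  "steps": [
    [[0,-0.05,0.01,0,0,0,0.6],[0,-0.05,0.01,0,0,0,0.6]]
  ]
}}

```text
time: 11.15
tool_pos: [0.4489, -0.0228, 0.2201]
orientation: [0.488, -0.511, 0.512, -0.489]
ft_force: [0.4, -0.1, -10.1]
width: 0.104
```

{"fn": "carry_out", "kwargs": {
  "steps": [
    [[0,-0.06,0.01,0,0,0,0.6],[0,-0.06,0.01,0,0,0,0.6]]
  ]
}}

```text
time: 11.4
tool_pos: [0.449, -0.0228, 0.2205]
orientation: [0.488, -0.511, 0.512, -0.489]
ft_force: [2.2, -1.4, -14.8]
width: 0.109
```

The catch stops the lid at about 31 mm of rise. I'll ease back about 3 mm and loosen the grip.

{"fn": "carry_out", "kwargs": {
  "steps": [
    [[0,0.15,-0.02,0,0,0,0.6],[0,0.35,-0.05,0,0,0,0.6],[0,0.35,-0.05,0,0,0,0.6],[0,0.35,-0.05,0,0,0,1.7],[0,0.35,-0.05,0,0,0,1.7],[0,0.35,-0.05,0,0,0,1.7]]
  ]
}}

```text
time: 12.15
tool_pos: [0.4487, -0.0228, 0.2172]
orientation: [0.488, -0.511, 0.512, -0.489]
ft_force: [0.4, 0.1, -1.2]
width: 0.178
```

```bash
python3 st.py; python3 - <<'E'
from h import *
im,d=snapshot("wrist"); cv2.imwrite("pics/w6.png",im[:,:,::-1])
im,d=snapshot("scene"); cv2.imwrite("pics/s6.png",cv2.resize(im[150:300,180:380,::-1],None,fx=4,fy=4))
E
```

```text
t 12.15 pos [ 0.4487 -0.0228  0.2172] F [ 0.44  0.11 -1.24] T [-0.01 -0.07  0.01] w mm 16.8
case TCP [-0.1376  0.008   0.2172]
```

View pics/w6.png

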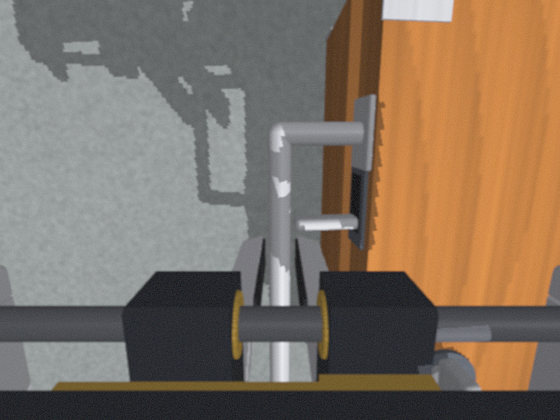

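View pics/s6.png

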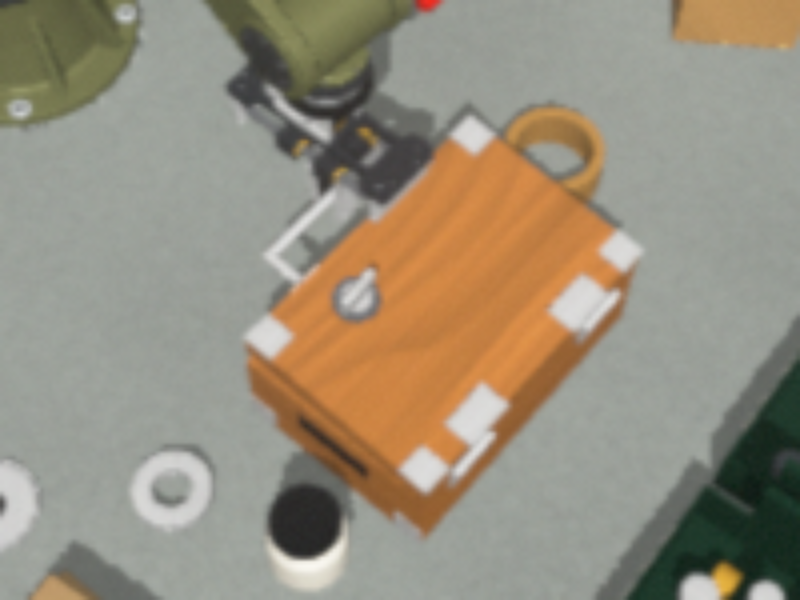

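{"fn": "carry_out", "kwargs": {
  "steps": [
    [[-0.2,0.15,0,0,0,0,1.7],[-0.4,0.3,0,0,0,0,1.7],[-0.6,0.3,0,0,0,0,1.7]]
  ]
}}

```text
time: 12.62
tool_pos: [0.4488, -0.0167, 0.2139]
orientation: [0.488, -0.511, 0.512, -0.489]
ft_force: [0.2, -0.3, -0.0]
width: 0.181
```

{"fn": "carry_out", "kwargs": {
  "steps": [
    [[-0.1,0,0,0,0,0,1.7],[-0.2,0,0,0,0,0,1.7]]
  ]
}}

```text
time: 12.88
tool_pos: [0.4489, -0.0146, 0.2139]
orientation: [0.488, -0.511, 0.512, -0.489]
ft_force: [-0.0, -0.0, -0.4]
width: 0.182
```

{"fn": "carry_out", "kwargs": {
  "steps": [
    [[-0.1,0,0,0,0,0,1.7],[-0.2,0,0,0,0,0,1.7]]
  ]
}}

```text
time: 13.12
tool_pos: [0.449, -0.0127, 0.214]
orientation: [0.488, -0.511, 0.512, -0.489]
ft_force: [-0.7, -2.4, 0.0]
width: 0.185
```

Contact with the tab at the spring's force (2.4 N). I'll keep pushing slowly.

{"fn": "carry_out", "kwargs": {
  "steps": [
    [[-0.07,0,0,0,0,0,1.7],[-0.15,0,0,0,0,0,1.7]]
  ]
}}

```text
time: 13.38
tool_pos: [0.4491, -0.0112, 0.214]
orientation: [0.488, -0.511, 0.512, -0.489]
ft_force: [-0.2, -2.3, -0.0]
width: 0.176
```

{"fn": "carry_out", "kwargs": {
  "steps": [
    [[-0.07,0,0,0,0,0,1.7],[-0.12,0,0,0,0,0,1.7]]
  ]
}}

```text
time: 13.62
tool_pos: [0.4491, -0.01, 0.214]
orientation: [0.488, -0.511, 0.512, -0.488]
ft_force: [-0.8, -2.3, 0.2]
width: 0.18
```

{"fn": "carry_out", "kwargs": {
  "steps": [
    [[-0.07,0,0,0,0,0,1.7],[-0.12,0,0,0,0,0,1.7]]
  ]
}}

```text
time: 13.88
tool_pos: [0.4492, -0.0088, 0.214]
orientation: [0.488, -0.511, 0.512, -0.488]
ft_force: [-0.9, -3.7, 0.1]
width: 0.184
```

{"fn": "carry_out", "kwargs": {
  "steps": [
    [[-0.07,0,0,0,0,0,1.7],[-0.12,0,0,0,0,0,1.7]]
  ]
}}

```text
time: 14.12
tool_pos: [0.4492, -0.0078, 0.214]
orientation: [0.488, -0.511, 0.512, -0.488]
ft_force: [-0.8, -8.0, 0.9]
width: 0.183
```

{"fn": "carry_out", "kwargs": {
  "steps": [
    [[-0.07,0,0,0,0,0,1.7],[-0.12,0,0,0,0,0,1.7]]
  ]
}}

```text
time: 14.38
tool_pos: [0.4493, -0.0072, 0.214]
orientation: [0.489, -0.511, 0.512, -0.488]
ft_force: [-1.7, -12.3, 0.8]
width: 0.18
```

The force has risen clearly to 12 N after about 5.5 mm of travel, so this is the end stop. I'll hold it there and close on the bar.

{"fn": "carry_out", "kwargs": {
  "steps": [
    [[-0.05,0,0,0,0,0,1.3],[-0.05,0,0,0,0,0,0.6],[-0.05,0,0,0,0,0,0.6],[-0.05,0,0,0,0,0,0.6]]
  ]
}}

```text
time: 14.88
tool_pos: [0.4492, -0.0073, 0.214]
orientation: [0.489, -0.51, 0.513, -0.487]
ft_force: [-1.5, -10.5, 0.8]
width: 0.106
```

```bash
python3 st.py; python3 - <<'E'
from h import *
im,d=snapshot("wrist"); cv2.imwrite("pics/w7.png",im[:,:,::-1])
E
```

```text
t 14.88 pos [ 0.4492 -0.0073  0.214 ] F [ -1.54 -10.48   0.78] T [-1.87  0.24 -0.17] w mm 9.9
case TCP [-0.1378  0.0235  0.214 ]
```

View pics/w7.png

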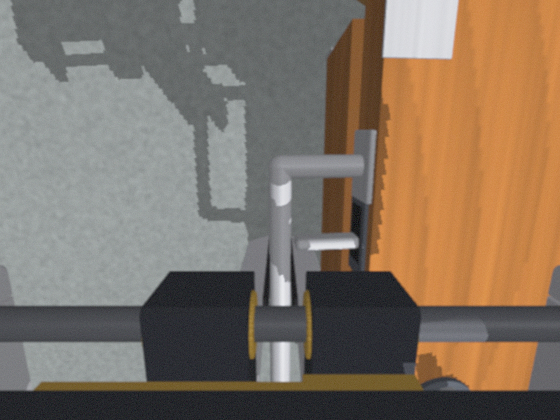

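{"fn": "carry_out", "kwargs": {
  "steps": [
    [[-0.05,-0.1,0.01,0,0,0,0.6],[-0.05,-0.2,0.03,0,0,0,0.6],[-0.05,-0.3,0.04,0,0,0,0.6]]
  ]
}}

```text
time: 15.3
tool_pos: [0.4495, -0.0073, 0.2163]
orientation: [0.489, -0.51, 0.513, -0.487]
ft_force: [4.7, -9.3, -10.6]
width: 0.106
```

{"fn": "carry_out", "kwargs": {
  "steps": [
    [[-0.05,-0.1,0.01,0,0,0,0.6],[-0.05,-0.15,0.02,0,0,0,0.6]]
  ]
}}

```text
time: 15.55
tool_pos: [0.4497, -0.0072, 0.217]
orientation: [0.49, -0.51, 0.513, -0.486]
ft_force: [5.7, -8.9, -10.9]
width: 0.106
```

{"fn": "carry_out", "kwargs": {
  "steps": [
    [[-0.05,-0.06,0.05,0,0,0,0.6],[-0.05,-0.12,0.06,0,0,0,0.6]]
  ]
}}

```text
time: 15.8
tool_pos: [0.4499, -0.0072, 0.2173]
orientation: [0.49, -0.511, 0.513, -0.486]
ft_force: [2.4, -9.0, -10.4]
width: 0.106
```

{"fn": "carry_out", "kwargs": {
  "steps": [
    [[-0.05,-0.06,0.02,0,0,0,0.6],[-0.05,-0.06,0.02,0,0,0,0.6]]
  ]
}}

```text
time: 16.05
tool_pos: [0.45, -0.0071, 0.2173]
orientation: [0.491, -0.511, 0.513, -0.485]
ft_force: [1.6, -8.5, -7.7]
width: 0.104
```

```bash
python3 st.py; python3 - <<'E'
from h import *
im,d=snapshot("wrist"); cv2.imwrite("pics/w8.png",im[:,:,::-1])
s,p,R=state(); print((Rc.inv()*R).as_matrix().round(3))
E
```

```text
t 16.05 pos [ 0.45   -0.0071  0.2173] F [ 1.61 -8.48 -7.66] T [-1.51 -0.34 -0.09] w mm 9.7
case TCP [-0.137   0.0238  0.2173]
[[-0.002 -0.003  1.   ]
 [-1.    -0.008 -0.002]
 [ 0.008 -1.    -0.003]]
```

View pics/w8.png

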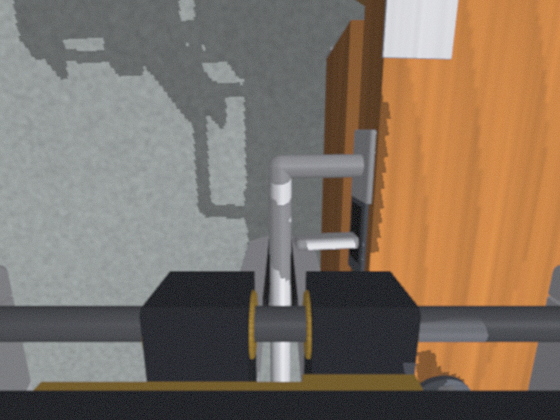

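{"fn": "carry_out", "kwargs": {
  "steps": [
    [[-0.06,-0.1,0.02,0,0,0,0.6],[-0.06,-0.15,0.02,0,0,0,0.6]]
  ]
}}

```text
time: 16.35
tool_pos: [0.4502, -0.007, 0.218]
orientation: [0.491, -0.511, 0.513, -0.485]
ft_force: [5.8, -9.6, -12.0]
width: 0.108
```

```bash
cat > lid.py <<'E'
from h import *
c=calibration("wrist"); im,d=snapshot("wrist"); W=cloud(d,c)
hsv=cv2.cvtColor(im,cv2.COLOR_RGB2HSV); m=(d>0)&(hsv[...,1]>110); m[260:]=0; m[:,:400]=0
P=Rc.inv().apply(W[m]-C); 
k=P[:,2]>.115; P=P[k]
A=np.c_[P[:,:2],np.ones(len(P))]; s=np.linalg.lstsq(A,P[:,2],rcond=None)[0]; r=P[:,2]-A@s
k=abs(r)<.004; s=np.linalg.lstsq(A[k],P[k,2],rcond=None)[0]
a=np.arctan(-s[0]); print("lid deg/rad",np.degrees(a).round(2),a.round(4),"rms",np.std((P[:,2]-A@s)[k]).round(4),len(P), "bar rise mm",(242*np.sin(a)+13*np.cos(a)-13).round(1))
E
python3 lid.py
```

```text
lid deg/rad 7.38 0.1288 rms 0.0006 38133 bar rise mm 31.0
```

The lid is at 0.129 rad (about 31 mm rise), so it is back against the catch and the hook isn't free yet. I'll ease down, loosen, and feel the tab again.

{"fn": "carry_out", "kwargs": {
  "steps": [
    [[-0.05,0.15,-0.03,0,0,0,0.6],[-0.05,0.3,-0.05,0,0,0,0.6],[-0.05,0.3,-0.05,0,0,0,0.6],[-0.05,0.3,-0.05,0,0,0,1.7],[-0.05,0.3,-0.05,0,0,0,1.7]]
  ]
}}

```text
time: 17.02
tool_pos: [0.4491, -0.0069, 0.2149]
orientation: [0.492, -0.511, 0.513, -0.484]
ft_force: [-6.0, -8.3, 3.0]
width: 0.178
```

```bash
python3 st.py; python3 lid.py
```

```text
t 17.02 pos [ 0.4491 -0.0069  0.2149] F [-5.99 -8.28  3.04] T [-1.48  1.09 -0.08] w mm 16.7
case TCP [-0.1379  0.0239  0.2149]
lid deg/rad 6.7 0.1169 rms 0.0006 38005 bar rise mm 28.1
```

```bash
python3 - <<'E'
from h import *
s,p,R=state(); go(p,down(Rc.apply([1,0,0])))
print((Rc.inv()*R).as_matrix().round(3))
E
```

```text
shift cm [0. 0. 0.] rot [ 0.4 -0.1  0.6]
[[-0.002 -0.006  1.   ]
 [-1.    -0.01  -0.003]
 [ 0.01  -1.    -0.006]]
```

{"fn": "carry_out", "kwargs": {
  "steps": [
    [[-0.06,0,-0.06,0.3,0,0.2,1.7],[-0.06,0,-0.06,0.3,0,0.2,1.7]]
  ]
}}

```text
time: 17.32
tool_pos: [0.4485, -0.0069, 0.2149]
orientation: [0.49, -0.51, 0.514, -0.486]
ft_force: [-0.1, -10.1, -0.3]
width: 0.181
```

{"fn": "carry_out", "kwargs": {
  "steps": [
    [[-0.06,0,0,0,0,0.2,1.7],[-0.08,0,0,0,0,0.3,1.7]]
  ]
}}

```text
time: 17.58
tool_pos: [0.4485, -0.0069, 0.2148]
orientation: [0.489, -0.511, 0.513, -0.487]
ft_force: [-0.7, -13.1, -0.3]
width: 0.181
```

```bash
python3 st.py; python3 - <<'E'
from h import *
im,d=snapshot("wrist"); cv2.imwrite("pics/w9.png",cv2.resize(im[100:300,180:420,::-1],None,fx=3,fy=3))
E
```

```text
t 17.57 pos [ 0.4485 -0.0069  0.2148] F [ -0.72 -13.07  -0.27] T [-2.37  0.13 -0.24] w mm 17.0
case TCP [-0.1385  0.0239  0.2148]
```

View pics/w9.png

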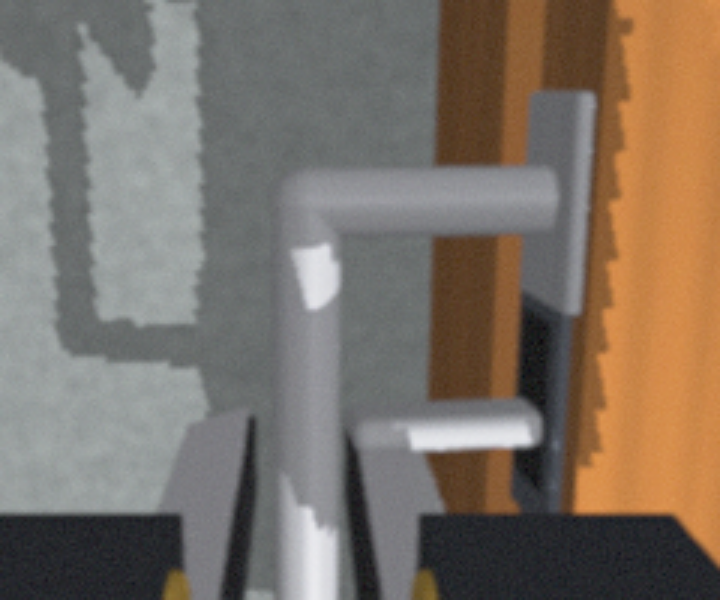

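The tab is solid at its end stop (13 N with no further motion), and the lid is at 28 mm. I'll grip again with the tab held there and lift carefully.

{"fn": "carry_out", "kwargs": {
  "steps": [
    [[-0.06,0,0,0,0,0.2,1.3],[-0.06,0,0,0,0,0.2,0.6],[-0.06,0,0,0,0,0.2,0.6],[-0.06,0,0,0,0,0.2,0.6],[-0.06,-0.1,0.01,0,0,0.2,0.6],[-0.06,-0.2,0.03,0,0,0.2,0.6]]
  ]
}}

```text
time: 18.38
tool_pos: [0.4495, -0.0072, 0.2165]
orientation: [0.488, -0.511, 0.513, -0.487]
ft_force: [10.0, -12.7, -13.7]
width: 0.109
```

```bash
python3 st.py; python3 lid.py
```

```text
t 18.38 pos [ 0.4495 -0.0072  0.2165] F [ 10.02 -12.69 -13.68] T [-2.27 -1.79 -0.15] w mm 10.3
case TCP [-0.1375  0.0237  0.2165]
lid deg/rad 7.02 0.1225 rms 0.0006 38165 bar rise mm 29.5
```

{"fn": "carry_out", "kwargs": {
  "steps": [
    [[-0.06,-0.05,0.08,0,0,0.2,0.6],[-0.06,-0.12,0.09,0,0,0.2,0.6]]
  ]
}}

```text
time: 18.68
tool_pos: [0.4498, -0.0073, 0.2167]
orientation: [-0.488, 0.512, -0.512, 0.487]
ft_force: [-0.3, -11.9, -11.4]
width: 0.105
```

```bash
python3 st.py; python3 lid.py
```

```text
t 18.68 pos [ 0.4498 -0.0073  0.2167] F [ -0.28 -11.94 -11.37] T [-2.19 -0.01 -0.1 ] w mm 9.9
case TCP [-0.1372  0.0235  0.2167]
lid deg/rad 7.1 0.1239 rms 0.0006 38200 bar rise mm 29.8
```

{"fn": "carry_out", "kwargs": {
  "steps": [
    [[-0.06,-0.1,0.02,0,0,0.1,0.6],[-0.06,-0.17,0.03,0,0,0.1,0.6],[-0.06,-0.17,0.03,0,0,0.1,0.6]]
  ]
}}

```text
time: 19.1
tool_pos: [0.45, -0.0073, 0.2176]
orientation: [-0.488, 0.513, -0.512, 0.487]
ft_force: [2.5, -10.8, -11.1]
width: 0.106
```

```bash
python3 st.py; python3 lid.py
```

```text
t 19.1 pos [ 0.45   -0.0073  0.2176] F [  2.49 -10.81 -11.06] T [-2.06 -0.63 -0.23] w mm 9.9
case TCP [-0.137   0.0235  0.2176]
lid deg/rad 7.32 0.1277 rms 0.0006 38206 bar rise mm 30.7
```

{"fn": "carry_out", "kwargs": {
  "steps": [
    [[-0.06,-0.1,0.03,0,0,0.1,0.6],[-0.06,-0.17,0.04,0,0,0.1,0.6],[-0.06,-0.17,0.04,0,0,0.1,0.6]]
  ]
}}

```text
time: 19.52
tool_pos: [0.4502, -0.0074, 0.2185]
orientation: [-0.488, 0.513, -0.511, 0.487]
ft_force: [2.7, -10.5, -11.0]
width: 0.106
```

```bash
python3 st.py; python3 lid.py
```

```text
t 19.52 pos [ 0.4502 -0.0074  0.2185] F [  2.73 -10.51 -11.01] T [-1.97 -0.56 -0.17] w mm 10.0
case TCP [-0.1368  0.0235  0.2185]
lid deg/rad 7.5 0.131 rms 0.0006 38210 bar rise mm 31.5
```

The lid is rising steadily at 11 N past the old stop, so the hook is free and just rubbing. I'll continue.

{"fn": "carry_out", "kwargs": {
  "steps": [
    [[-0.06,-0.1,0.03,0,0,0.1,0.6],[-0.06,-0.2,0.05,0,0,0.1,0.6],[-0.06,-0.3,0.07,0,0,0.1,0.6]]
  ]
}}

```text
time: 19.95
tool_pos: [0.4507, -0.0074, 0.2205]
orientation: [-0.489, 0.513, -0.511, 0.486]
ft_force: [4.7, -10.9, -12.3]
width: 0.108
```

```bash
python3 st.py; python3 lid.py
```

```text
t 19.95 pos [ 0.4507 -0.0074  0.2205] F [  4.66 -10.91 -12.33] T [-1.92 -0.54 -0.09] w mm 10.1
case TCP [-0.1363  0.0235  0.2205]
lid deg/rad 8.0 0.1396 rms 0.0006 38248 bar rise mm 33.5
```

{"fn": "carry_out", "kwargs": {
  "steps": [
    [[-0.06,-0.15,0.05,0,0,0.1,0.6],[-0.06,-0.3,0.09,0,0,0.1,0.6],[-0.06,-0.45,0.12,0,0,0.1,0.6],[-0.06,-0.6,0.15,0,0,0.1,0.6],[-0.06,-0.75,0.18,0,0,0.1,0.6],[-0.06,-0.9,0.21,0,0,0.1,0.6]]
  ]
}}

```text
time: 20.75
tool_pos: [0.4525, -0.0075, 0.2285]
orientation: [-0.489, 0.514, -0.51, 0.486]
ft_force: [3.8, -9.1, -13.1]
width: 0.108
```

```bash
python3 st.py; python3 lid.py
```

```text
t 20.75 pos [ 0.4525 -0.0075  0.2285] F [  3.82  -9.1  -13.07] T [-1.92 -0.44 -0.13] w mm 10.1
case TCP [-0.1345  0.0234  0.2285]
lid deg/rad 9.94 0.1735 rms 0.0006 38351 bar rise mm 41.6
```

{"fn": "carry_out", "kwargs": {
  "steps": [
    [[-0.06,-0.2,0.06,0,0,0.1,0.6],[-0.06,-0.4,0.11,0,0,0.1,0.6],[-0.06,-0.6,0.16,0,0,0.1,0.6],[-0.06,-0.8,0.21,0,0,0.1,0.6],[-0.06,-1.0,0.26,0,0,0.1,0.6],[-0.06,-1.2,0.32,0,0,0.1,0.6],[-0.06,-1.4,0.38,0,0,0.1,0.6]]
  ]
}}

```text
time: 21.68
tool_pos: [0.4561, -0.0077, 0.2418]
orientation: [-0.489, 0.515, -0.51, 0.486]
ft_force: [1.0, -9.1, -8.0]
width: 0.104
```

```bash
python3 st.py; python3 lid.py
```

```text
t 21.68 pos [ 0.4561 -0.0077  0.2418] F [ 0.96 -9.14 -8.02] T [-1.71  0.05 -0.02] w mm 9.8
case TCP [-0.1309  0.0235  0.2418]
lid deg/rad 13.09 0.2285 rms 0.0006 38478 bar rise mm 54.5
```

The rub is over (8 N at 0.23 rad). I'll hold the tab until past 0.3 rad.

{"fn": "carry_out", "kwargs": {
  "steps": [
    [[-0.05,-0.3,0.09,0,0,0.1,0.6],[-0.05,-0.6,0.18,0,0,0.1,0.6],[-0.05,-0.9,0.28,0,0,0.1,0.6],[-0.05,-1.2,0.38,0,0,0.1,0.6],[-0.05,-1.5,0.49,0,0,0.1,0.6],[-0.05,-1.8,0.6,0,0,0.1,0.6],[-0.05,-2.1,0.71,0,0,0.1,0.6]]
  ]
}}

```text
time: 22.6
tool_pos: [0.4629, -0.008, 0.262]
orientation: [-0.49, 0.515, -0.509, 0.485]
ft_force: [-0.2, -7.6, -9.3]
width: 0.105
```

```bash
python3 st.py; python3 lid.py; python3 - <<'E'
from h import *
s,p,R=state(); q=Rc.inv().apply(p-C)
f=lambda t: np.array([-242*np.cos(t)+13*np.sin(t),242*np.sin(t)+13*np.cos(t)])
for t in np.arange(.32,1.36,.06): print(t.round(2),((f(t)-f(.32))/10).round(2))
im,d=snapshot("wrist"); cv2.imwrite("pics/w10.png",im[:,:,::-1])
E
```

```text
t 22.6 pos [ 0.4629 -0.008   0.262 ] F [-0.19 -7.6  -9.26] T [-1.55  0.15 -0.01] w mm 9.9
case TCP [-0.124   0.0235  0.262 ]
lid deg/rad 18.05 0.315 rms 0.0005 38156 bar rise mm 74.3
0.32 [0. 0.]
0.38 [0.57 1.34]
0.44 [1.22 2.64]
0.5 [1.95 3.9 ]
0.56 [2.75 5.11]
0.62 [3.62 6.27]
0.68 [4.56 7.38]
0.74 [5.57 8.43]
0.8 [6.63 9.42]
0.86 [ 7.76 10.34]
0.92 [ 8.94 11.19]
0.98 [10.16 11.98]
1.04 [11.43 12.68]
1.1 [12.74 13.31]
1.16 [14.09 13.86]
1.22 [15.47 14.33]
1.28 [16.87 14.71]
1.34 [18.29 15.01]
```

View pics/w10.png

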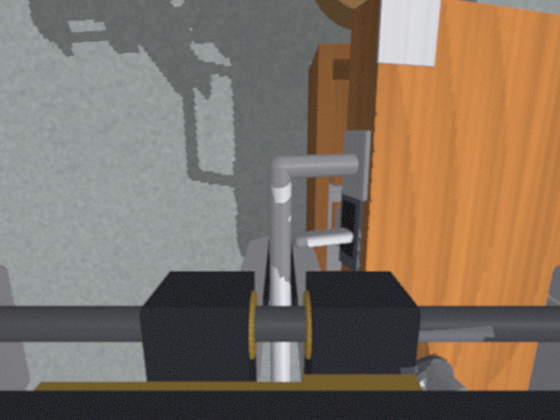

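At 0.315 rad the hook is clear and the interior shows at (335,240). I'll loosen, let the tab return gently by backing off to -y, and re-grip for the swing.

{"fn": "carry_out", "kwargs": {
  "steps": [
    [[0,0,0,0,0,0.3,1.7],[0,0,0,0,0,0.3,1.7],[0.3,0,0,0.2,0,0.5,1.7],[0.6,0,0,0.3,0,0.7,1.7],[1.0,0,0,0.3,0,0.7,1.7],[1.5,0,0,0.3,0,0.7,1.2],[1.8,0,0,0.3,0,0.7,0.6],[1.8,0,0,0.3,0,0.7,0.6],[1.8,0,0,0.3,0,0.7,0.6]]
  ]
}}

```text
time: 23.82
tool_pos: [0.462, -0.0247, 0.2623]
orientation: [-0.485, 0.518, -0.506, 0.49]
ft_force: [-3.0, 16.2, 1.5]
width: 0.103
```

```bash
python3 st.py; python3 lid.py; python3 - <<'E'
from h import *
s,p,R=state(); go(p,down(Rc.apply([1,0,0])))
E
```

```text
t 23.82 pos [ 0.462  -0.0247  0.2623] F [-3.04 16.18  1.51] T [2.67 0.45 0.02] w mm 9.7
case TCP [-0.1243  0.0068  0.2623]
lid deg/rad 18.11 0.3161 rms 0.0005 40272 bar rise mm 74.6
shift cm [0. 0. 0.] rot [ 0.4 -0.2 -1. ]
```

{"fn": "carry_out", "kwargs": {
  "steps": [
    [[0,0,0,0,0,0,1.6],[0,0,0,0.4,0,-1.0,1.6],[0,0,0,0.4,0,-1.0,0.6],[0,0,0,0.4,0,-1.0,0.6],[0,0,0,0.4,0,-1.0,0.6]]
  ]
}}

```text
time: 24.5
tool_pos: [0.4615, -0.0248, 0.2622]
orientation: [-0.488, 0.512, -0.512, 0.487]
ft_force: [-6.0, -0.9, 2.1]
width: 0.106
```

{"fn": "carry_out", "kwargs": {
  "steps": [
    [[0,-0.6,0.25,0,0,0,0.6],[0,-1.3,0.57,0,0,0,0.6],[0,-2.0,0.9,0,0,0,0.6],[0,-2.6,1.22,0,0,0,0.6],[0,-3.3,1.58,0,0,0,0.6],[0,-3.9,1.95,0,0,0,0.6],[0,-4.5,2.35,0,0,0,0.6],[0,-5.1,2.75,0,0,0,0.6]]
  ]
}}

```text
time: 25.5
tool_pos: [0.4885, -0.0261, 0.3136]
orientation: [-0.489, 0.513, -0.511, 0.486]
ft_force: [-11.1, -0.1, -1.2]
width: 0.109
```

```bash
python3 st.py; python3 lid.py; python3 - <<'E'
from h import *
s,p,R=state(); go(p,down(Rc.apply([1,0,0])))
f=lambda t: np.array([-242*np.cos(t)+13*np.sin(t),242*np.sin(t)+13*np.cos(t)])
for t in np.arange(.56,1.3,.06): print(t.round(2),((f(t)-f(.56))/10).round(2))
im,d=snapshot("scene"); cv2.imwrite("pics/s11.png",cv2.resize(im[120:300,150:390,::-1],None,fx=3,fy=3))
E
```

```text
t 25.5 pos [ 0.4885 -0.0261  0.3136] F [-11.07  -0.08  -1.2 ] T [ 0.12  2.14 -0.04] w mm 10.2
case TCP [-0.0977  0.0065  0.3136]
lid deg/rad 31.6 0.5516 rms 0.0004 33941 bar rise mm 124.9
shift cm [0. 0. 0.] rot [ 0.1 -0.3  0. ]
0.56 [0. 0.]
0.62 [0.87 1.16]
0.68 [1.81 2.27]
0.74 [2.82 3.32]
0.8 [3.89 4.31]
0.86 [5.01 5.23]
0.92 [6.19 6.08]
0.98 [7.41 6.87]
1.04 [8.68 7.57]
1.1 [9.99 8.2 ]
1.16 [11.34  8.75]
1.22 [12.72  9.22]
1.28 [14.12  9.6 ]
```

View pics/s11.png

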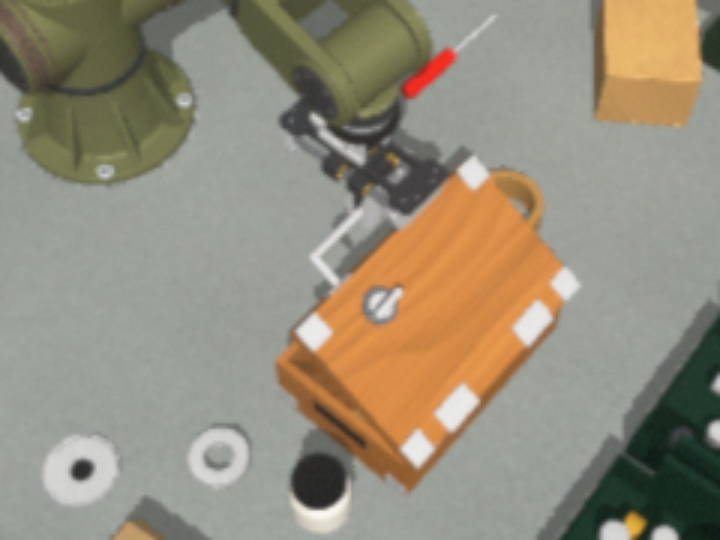

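The lid is open 31.6° and following the arm. I'll continue along the arc.

{"fn": "carry_out", "kwargs": {
  "steps": [
    [[0,-0.6,0.4,0,0,0,0.6],[0,-1.16,0.8,0,0,0,0.6],[0,-1.7,1.25,0,0,0,0.6],[0,-2.27,1.75,0,0,0,0.6],[0,-2.8,2.25,0,0,0,0.6],[0,-3.3,2.78,0,0,0,0.6],[0,-3.8,3.3,0,0,0,0.6],[0,-4.3,3.85,0,0,0,0.6]]
  ]
}}

```text
time: 26.6
tool_pos: [0.5272, -0.0279, 0.3586]
orientation: [-0.488, 0.513, -0.512, 0.487]
ft_force: [-12.2, 2.2, 2.9]
width: 0.106
```

```bash
python3 st.py; python3 lid.py; python3 - <<'E'
from h import *
f=lambda t: np.array([-242*np.cos(t)+13*np.sin(t),242*np.sin(t)+13*np.cos(t)])
for t in np.arange(.79,1.3,.06): print(t.round(2),((f(t)-f(.79))/10).round(2))
E
```

```text
t 26.6 pos [ 0.5272 -0.0279  0.3586] F [-12.18   2.2    2.92] T [0.28 2.18 0.03] w mm 10.0
case TCP [-0.0589  0.0064  0.3586]
lid deg/rad 45.46 0.7935 rms 0.0004 15057 bar rise mm 168.6
0.79 [0. 0.]
0.85 [1.11 0.93]
0.91 [2.28 1.8 ]
0.97 [3.5  2.59]
1.03 [4.77 3.31]
1.09 [6.07 3.95]
1.15 [7.41 4.51]
1.21 [8.78 5.  ]
1.27 [10.18  5.39]
```

{"fn": "carry_out", "kwargs": {
  "steps": [
    [[0,-0.5,0.5,0,0,0,0.6],[0,-0.95,1.05,0,0,0,0.6],[0,-1.4,1.65,0,0,0,0.6],[0,-1.85,2.25,0,0,0,0.6],[0,-2.25,2.85,0,0,0,0.6],[0,-2.65,3.45,0,0,0,0.6],[0,-3.0,4.1,0,0,0,0.6],[0,-3.35,4.75,0,0,0,0.6]]
  ]
}}

```text
time: 27.65
tool_pos: [0.5756, -0.0302, 0.3933]
orientation: [-0.488, 0.512, -0.512, 0.487]
ft_force: [-4.9, 3.0, -3.9]
width: 0.105
```

```bash
python3 st.py; python3 - <<'E'
from h import *
s,p,R=state(); q=Rc.inv().apply(p-C); print(s["joints"].round(2))
f=lambda t: np.array([-242*np.cos(t)+13*np.sin(t),242*np.sin(t)+13*np.cos(t)])
for t in np.arange(1.03,1.4,.06): print(t.round(2),((f(t)-f(1.03))/10).round(2))
im,d=snapshot("scene"); cv2.imwrite("pics/s12.png",cv2.resize(im[100:300,150:390,::-1],None,fx=3,fy=3))
E
```

```text
t 27.65 pos [ 0.5756 -0.0302  0.3933] F [-4.92  3.   -3.86] T [0.46 0.99 0.02] w mm 9.9
case TCP [-0.0105  0.0064  0.3933]
[-0.12  0.31  1.3  -0.    1.53 -0.07]
1.03 [0. 0.]
1.09 [1.3  0.64]
1.15 [2.65 1.2 ]
1.21 [4.02 1.68]
1.27 [5.42 2.08]
1.33 [6.84 2.4 ]
1.39 [8.27 2.62]
```

View pics/s12.png

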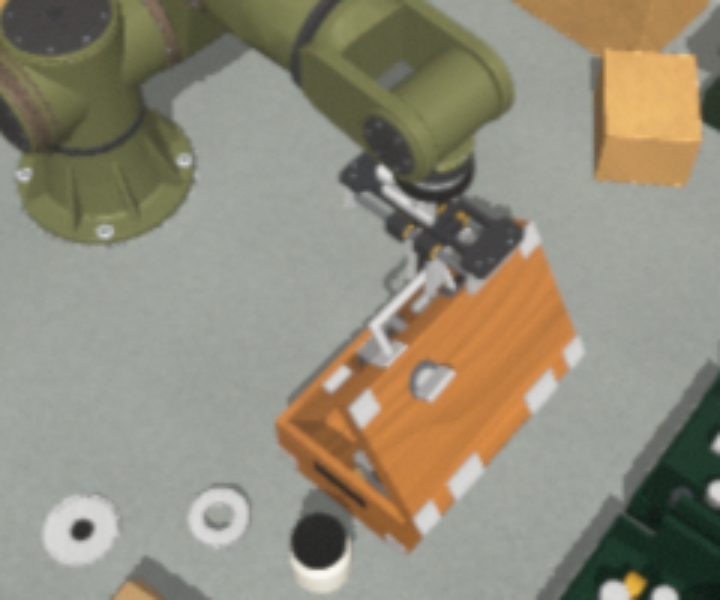

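{"fn": "carry_out", "kwargs": {
  "steps": [
    [[0,-0.3,0.6,0,0,0,0.6],[0,-0.6,1.25,0,0,0,0.6],[0,-0.9,1.95,0,0,0,0.6],[0,-1.2,2.65,0,0,0,0.6],[0,-1.45,3.3,0,0,0,0.6],[0,-1.68,4.0,0,0,0,0.6],[0,-1.9,4.7,0,0,0,0.6],[0,-2.08,5.4,0,0,0,0.6],[0,-2.08,5.4,0,0,0,0.6]]
  ]
}}

```text
time: 28.82
tool_pos: [0.6308, -0.0328, 0.4153]
orientation: [0.487, -0.511, 0.513, -0.488]
ft_force: [2.1, 2.2, 0.0]
width: 0.106
```

{"fn": "carry_out", "kwargs": {
  "steps": [
    [[0,0,0,0,0,0,1.6],[0,0,0,0,0,0,2.2],[0,0,0,0,0,0,2.2],[0,0,0,0,0,0,2.2]]
  ]
}}

```text
time: 29.32
tool_pos: [0.6307, -0.0328, 0.4154]
orientation: [0.487, -0.511, 0.513, -0.488]
ft_force: [0.5, -0.2, -0.6]
width: 0.231
```

```bash
python3 st.py; python3 - <<'E'
from h import *
im,d=snapshot("scene"); cv2.imwrite("pics/s13.png",cv2.resize(im[100:300,150:390,::-1],None,fx=3,fy=3))
im,d=snapshot("wrist"); cv2.imwrite("pics/w13.png",im[...,::-1])
E
```

```text
t 29.32 pos [ 0.6307 -0.0328  0.4154] F [ 0.48 -0.25 -0.57] T [-0.03 -0.02  0.  ] w mm 21.7
case TCP [0.0447 0.0062 0.4154]
```

View pics/s13.png

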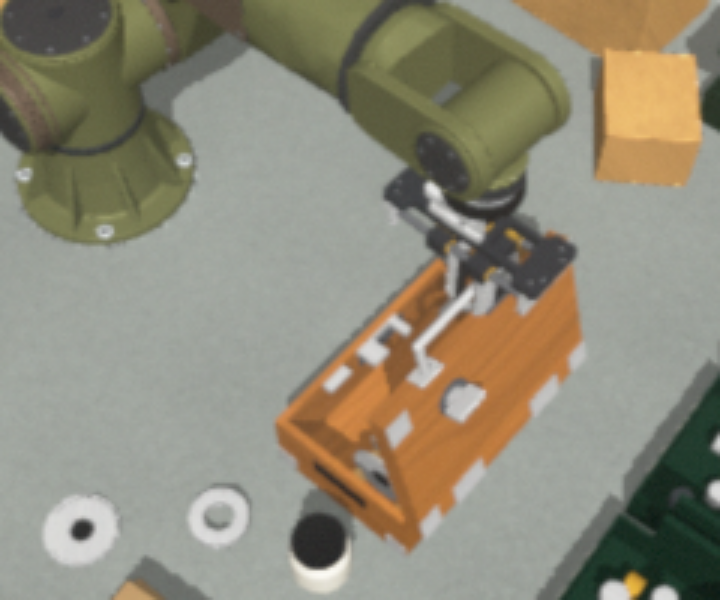

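View pics/w13.png

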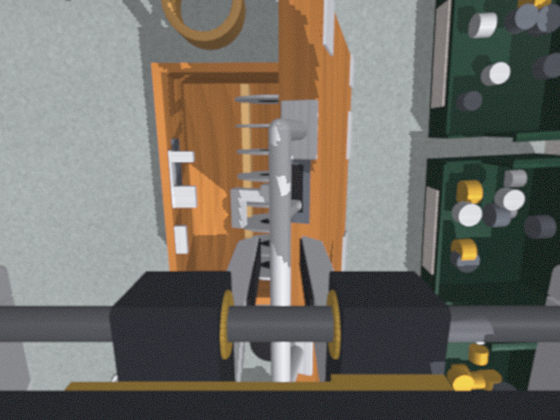

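The lid stands at about 73° and the bar is free between the fingers. I'll withdraw straight up, then back.

{"fn": "carry_out", "kwargs": {
  "steps": [
    [[0,-1,0,0,0,0,2.2],[0,-3,0,0,0,0,2.2],[0,-6,0,0,0,0,2.2],[0,-9,0,0,0,0,2.2],[0,-10,-5,0,0,0,2.2],[0,-10,-11,0,0,0,2.2],[0,-10,-17,0,0,0,2.2],[0,-10,-22,0,0,0,2.2],[0,-10,-22,0,0,0,2.2],[0,-10,-22,0,0,0,2.2]]
  ]
}}

```text
time: 30.68
tool_pos: [0.4111, -0.022, 0.5153]
orientation: [0.487, -0.511, 0.513, -0.488]
ft_force: [-0.1, 0.8, 0.5]
width: 0.231
```

```bash
python3 st.py; python3 - <<'E'
from h import *
im,d=snapshot("scene"); cv2.imwrite("pics/s14.png",cv2.resize(im[60:320,120:420,::-1],None,fx=2.3,fy=2.3))
im,d=snapshot("top"); cv2.imwrite("pics/t14.png",im[...,::-1])
c=calibration("top"); W=cloud(d,c); P=Rc.inv().apply(W.reshape(-1,3)-C).reshape(W.shape)
m=(d>0)&(abs(P[...,1])<.13)&(P[...,0]>-.02)&(P[...,0]<.2)&(P[...,2]>.15)&(P[...,2]<.40)
Q=P[m]; A=np.c_[Q[:,2],np.ones(len(Q))]
b=abs(Q[:,1])<.2; s=np.linalg.lstsq(A,Q[:,0],rcond=None)[0]; print(len(Q),"lid angle est",90-np.degrees(np.arctan(-s[0])))
top=Q[Q[:,2]>np.percentile(Q[:,2],98)]; print(top.mean(0))
E
```

```text
t 30.68 pos [ 0.4111 -0.022   0.5153] F [-0.1   0.82  0.48] T [-0.05 -0.12  0.01] w mm 21.7
case TCP [-0.1752  0.0071  0.5153]
1187 lid angle est 71.42167416987124
[0.03992006 0.01436148 0.34226641]
```

View pics/s14.png

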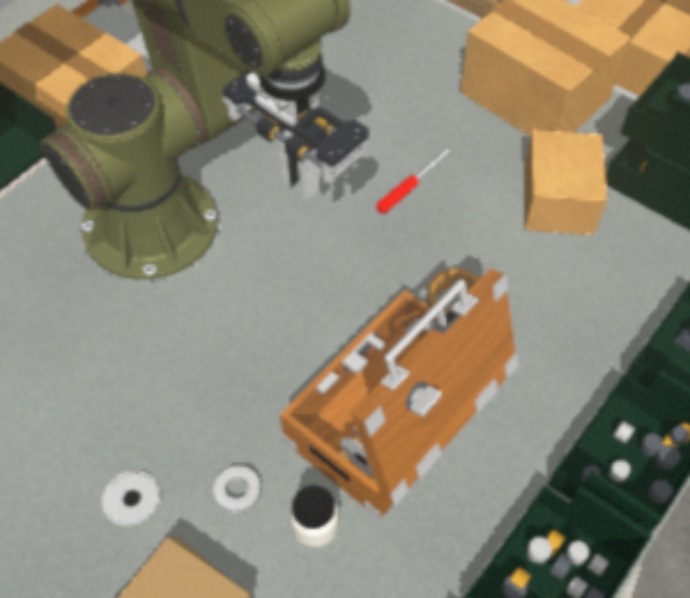

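View pics/t14.png

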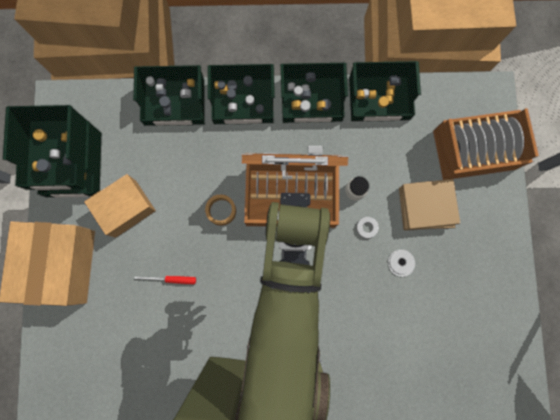

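The lid stands at about 72° with the arm clear. The bystanders are unmoved: tape (221,210), jar (359,186), bearing (368,228), knives (402,263) and screwdriver (165,280) are all at their original pixels. I'll hand the job in.

```bash
python3 -c "
from workcell import *
print(finish_job())"
```

```text
the job is handed in; nothing more can be done
None
```

The case is open: the lid stands by itself at about 71–73° and the job is handed in at about 31 s of the 72 s allowed.

- **Wing latch:** it already stood about 10° clockwise when I started, and I turned it to about 86° (1.50 rad).
- **Raising to the catch:** the safety catch stopped the lid with the bar about 31 mm up.
- **Tab:** I eased the lid down about 3 mm and pushed the tab to its stop, about 5.5 mm of travel. The highest force I read there was 13 N.
- **Lifting free:** with the tab held, I lifted past the keeper at 11–13 N. I let the tab go at about 0.32 rad, then swung the lid up.

**Last checks:** nothing was touching the robot, with wrist force about 1 N. The lid's tilt in the top picture measured 71°, and 73° worked out from where the arm let go. The bystanders look to be where they started.

**What went less smoothly:**
- **First lift stopped early:** I gave up the first lift with the tab held at about 12 N of upward pull, because the lid had only reached the old stop height and I took the hook as still caught. I lowered it, pressed the tab again and the second lift went through. It was probably only rubbing.
- **Forces on the wing:** turning it left side forces of up to about 23 N on the gripper, because the grip was a couple of millimetres off centre, and about 11 N of vertical force.
- **Early re-grip:** when I re-gripped the bar for the swing, the gripper closed a little early and pulled sideways on the bar with about 16 N.

Forces were read only at the end of each move, so brief peaks between readings are not known.

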